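Seat the splined hub on the inspection arbor

TASK

On the granite plate, take the hub with the blue flange and the cross-shaped, four-slot bore, turn it until its slots line up with the four teeth of the brass arbor on the grey square fixture, and lower it over the teeth, still in the gripper rather than dropped, until it sits flat and fully home on the fixture's round seat; then let go. Leave the orange and green hubs where they stand.

Things in the scene. Friction and masses are not known exactly. Their poses are not given: they have to be found in the camera images.
- hub: Hub to fit, loose, upright, 0.35 kg. Blue round flange 80 mm across, 12 mm high; above it a bare aluminium round boss 56 mm across, up to 52 mm above the underside: grip the boss across any diameter. Through bore, a cross of two slots 17 mm wide, 45 mm end to end. Origin: centre of underside; z up; x and y run along the slots (a quarter turn fits the same). Dark dots on the flange lie midway between slots.
- arbor: Fixed fixture: grey square plate 120 mm wide, 18 mm high; on it a round steel seat 86 mm across, flat top 30 mm above the origin; from it rises the brass arbor, a cross of four teeth 10 mm wide, 37 mm tip to tip, straight for 28 mm, then closing to ridges 63 mm above the origin. Origin: centre of underside, on the arbor's axis; z up; x, y along the teeth. Hub fits within about 10 degrees.
- hub_two: Bystander: a loose hub of the same outer size with an orange flange and a bore with a single slot straight across (two teeth only); does not fit. Origin: centre of the underside. Leave it standing.
- hub_round: Bystander: a loose hub of the same outer size with a green flange and a plain round 24 mm bore; does not fit. Origin: centre of the underside. Leave it standing.
Mind the look-alikes: they are no part of the job. What is shaped like the arbor but brown is not meant. Leave any brown look-alike of the hub alone.

How it is judged (in metres and radians):
On the way:
1. the blue hub, still held by the gripper, is lowered over the arbor, lined up, with the teeth at least 8 mm inside it (horizontal distance between hub and arbor below 0.01 m and z of hub in the frame of arbor below 0.055 m and contact force between the fingers and hub above 0.5 N), for 0.05 s.
At the end, for the whole second after the job is handed in: The blue hub sits on the arbor's seat: its underside within 6 mm of the seat, its axis within 10 mm of the arbor's, its slots over the teeth (within 14 degrees), upright within 7 degrees, at rest and released (horizontal distance between hub and arbor below 0.01 m and (angle between the x axis of hub and the x axis of arbor, either way round below 0.25 rad or angle between the x axis of hub and the y axis of arbor, either way round below 0.25 rad) and z of hub in the frame of arbor between 0.026 and 0.036 m and angle between hub's own z axis and vertical below 0.12 rad and linear speed of hub below 0.02 m/s); the robot touches nothing.
It fails at once if the orange hub is moved more than 30 mm or tipped (distance of hub_two from where it was at the start of the episode above 0.03 m or angle between hub_two's own z axis and vertical above 0.3 rad).
It fails at once if the green hub is moved more than 30 mm or tipped (distance of hub_round from where it was at the start of the episode above 0.03 m or angle between hub_round's own z axis and vertical above 0.3 rad).
It also fails if it takes over 38 s, if anything falls off the work surface, if the arm or the gripper's body presses on something with over 40 N, if the wrist force passes 120 N, or if a joint passes its speed limit or range.

ROBOT

A 6-joint arm with a two-finger parallel gripper is mounted at the origin on the work surface. World frame = base frame: x ahead of the robot, y to its left, z up, the work surface at z = 0. Lengths are in mm, angles in rad, forces in N, time in s.
With the tool pointing down it reaches from about 350 to 775 mm from the base axis. Payload 7.3 kg.
Tool frame: the origin (TCP) lies midway between the tips of the shut fingers; the grasp point (between the pads) lies 19 mm behind it; x points along the fingers, y is the direction in which the jaws open and shut, and the axes are right-handed (so a half turn about x gives the same grasp; the last joint's range is limited). The gripper opens to 92 mm and grips with 3 to 60 N. Pads are 19 mm wide; open, the fingers measure 130 mm over their backs; the gripper's body (75 mm by 190 mm) begins 47 mm behind the grasp point.
Start: joints at [-1.375, 0.342, 1.524, -0, 1.275, -0.146], TCP at [175.994, -494.642, 226.741] pointing down, gripper open.
Joint ranges: [-2.53, 2.53], [-0.77, 2.02], [0.04, 2.7], [-1, 4.14], [0.28, 2.66], [-3.11, 3.11]. Speed limits (rad/s): [2.57, 2.57, 3.14, 3.14, 3.14, 3.14].

INTERFACE

Orientations are given as [roll, pitch, yaw] about the fixed x, y, z axes, in that order (R = Rz(yaw) Ry(pitch) Rx(roll)).
In Python, from plant import get_obs, capture, close_job gives the robot as it stands. The module is installed in compiled form; this text tells all that it offers.
- The arm moves only by the tool send_rows, never from a script. Its argument "moves" is a list of rows, each a list of 4 numbers: the shift along the tool's x, y, z in mm, then the turn about the tool's x in degrees. In form: [[tx, ty, tz, yaw], ...]. A call has 1 to 8 rows; each row shifts and turns the commanded pose from where the row before left it, along the tool's axes as they then stand; what a row does not reach is not made up. A row lasts 1/8 s, in which the tool goes at most 62.5 mm and 10.7 degrees, less where a joint would pass 70% of its speed; a pose out of reach is approached as far as the arm can. A call with a gripper value outside its range is refused whole. "hand" is the opening, from 0 (shut) to 1 (fully open), set as the call begins (left out, the last holds). The fingers move at their own pace and stop on an object; the grip force is fixed at half the most. Time passes only in rows, so rows that do not move let the fingers close. It gives the time, the measured TCP pose, the force and the opening at its end, in the units of the state.
- get_obs(): the state, without advancing time (a new reading comes with each control period).
- capture(name): name is "side" or "top" or "wrist"; returns a dict with "image" (400x640x3 uint8, red, green, blue), "K" (3x3 intrinsics, pixels), "dist" ([k1, k2, p1, p2, k3] as OpenCV has them; the pictures are not rectified), "position" and "attitude" of the camera in the world; the wrist camera has in their place "mount" (4x4, takes a point from camera to tool coordinates, whose origin is the TCP and whose axes are the tool frame's). Camera axes: x right, y down, z forward; pixel columns grow to the right and rows downward; lengths in mm; the calibration is good to about 2 mm. A picture is of the moment at which its call begins: read the wrist's pose just before it. There is no depth.
- close_job(): hands the job in, once; it reports no verdict.
The state is a dict: "time": time; "joint_positions": joint angles; "dq": joint speeds; "tau": joint torques, N m; "tool_pos": TCP position; "tcp_rot": TCP orientation; "contact_force": force on the tool from outside, world axes, zero at the start; "moment": the same for the moment, N m; "grip_width": finger opening in mm.
Only numpy, scipy, OpenCV 4.12 (cv2) and the standard library are available. Lean on these libraries where they do the work, as an engineer would, in place of code of your own. Each camera call takes 0.05 s, during which the arm holds its last target. There are 200 camera calls.

## Working session

There is one attempt and no reset: what is moved stays moved. The work goes in short steps, Python scripts to look and compute and a tool call to move; the robot and the scene stay as the last step left them, time stands still between calls to the robot, and variables do not carry over. Pictures are saved under pics/ and viewed, about 8 in all and at most 12, crops included, and the job is handed in when it is done.

Besides the shell and the picture viewer there is one more tool, called after ">>>" as name(argument=value, ...), one argument or row to a line, values as JSON. send_rows: Moves the arm, as the interface text tells. Its arguments: {"type":"object","properties":{"moves":{"type":"array","items":{"type":"array","items":{"type":"number"}}},"hand":{"type":"number"}},"required":["moves"]}

```bash
mkdir -p pics; cat > h.py <<'E'
import numpy as np,cv2
from plant import get_obs,capture
from scipy.spatial.transform import Rotation as R
def snap(n,f=None):
    o=get_obs();c=capture(n)
    if f: cv2.imwrite('pics/'+f,c['image'][:,:,::-1])
    return o,c
def cam(o,c):
    if 'mount' in c:
        M=np.array(c['mount']);T=np.eye(4);T[:3,:3]=R.from_euler('xyz',o['tcp_rot']).as_matrix();T[:3,3]=o['tool_pos']
        W=T@M;return W[:3,:3],W[:3,3]
    a=np.array(c['attitude'],float)
    A=a if a.shape==(3,3) else (R.from_euler('xyz',a).as_matrix())
    return A,np.array(c['position'],float)
def ray(o,c,px,z):
    A,p=cam(o,c)
    u=cv2.undistortPoints(np.array(px,float).reshape(-1,1,2),np.array(c['K']),np.array(c['dist'])).reshape(-1,2)
    d=np.c_[u,np.ones(len(u))]@A.T
    return p+d*((z-p[2])/d[:,2])[:,None]
E
python3 - <<'E'
from h import *
for n in('top','side'):
    o,c=snap(n,n+'0.png');print(n,c['position'],c['attitude'],c['K'])
print(o)
a=cv2.imread('pics/top0.png')
E
```

```text
top [ 326.98183074  -15.52912943 1075.07183231] [-3.000994    0.00312731 -1.54652679] [[503.32721021   0.         320.25916385]
 [  0.         503.32721021 202.38947758]
 [  0.           0.           1.        ]]
side [232.90478291 763.71802289 535.82492752] [-2.11255679 -0.02147296 -2.8235839 ] [[391.15658299   0.         322.98556028]
 [  0.         391.15658299 202.96667838]
 [  0.           0.           1.        ]]
{'time': 0.05, 'joint_positions': array([-1.37502241e+00,  3.42659139e-01,  1.52500311e+00,  2.95969984e-06,
        1.27537555e+00, -1.46040347e-01]), 'dq': array([ 0.00088622, -0.0002814 ,  0.00059943,  0.00091268,  0.00045267,
        0.00105941]), 'tau': array([ 1.39361997e-03, -4.32422698e+01, -2.44996977e+01,  7.19794608e-02,
        5.23152575e-02, -4.96714051e-05]), 'tool_pos': array([ 175.90283085, -494.23659511,  226.0828056 ]), 'tcp_rot': array([-1.71879511,  1.56935117,  1.76461094]), 'contact_force': array([-0.25938588, -0.43511908,  0.5999266 ]), 'moment': array([-0.03735743, -0.02645464,  0.01297502]), 'grip_width': 92.11080961972745}
```

View pics/top0.png

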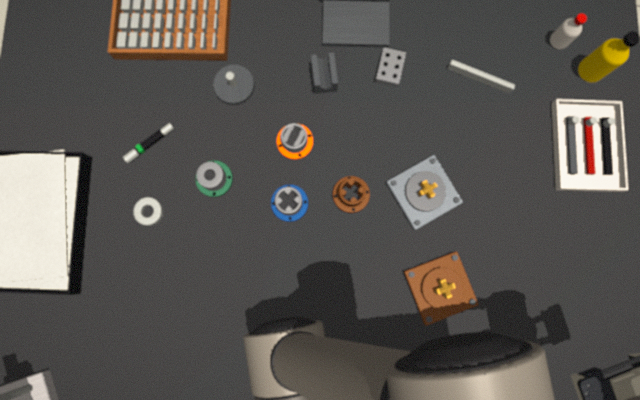

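View pics/side0.png

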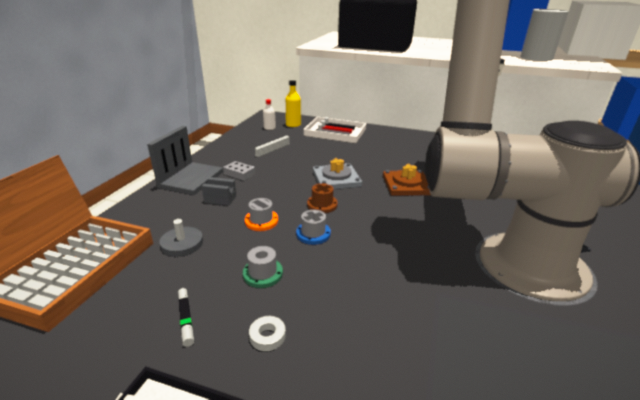

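The candidates in the top view are the blue cross-bore hub (290,202), a brown look-alike hub (351,194), the orange single-slot hub (294,141) and the green round-bore hub (213,178). The fixtures are grey (427,190) and brown (443,288). The blue hub and the grey fixture match the description, and I'll confirm both in a crop.

```bash
cat > m.py <<'E'
from h import *
def circ(P):
    A=np.c_[2*P,np.ones(len(P))];s=np.linalg.lstsq(A,(P**2).sum(1),rcond=None)[0];return s[:2],np.sqrt(s[2]+s[:2]@s[:2])
def big(m):
    cs=cv2.findContours(m.astype(np.uint8),cv2.RETR_EXTERNAL,cv2.CHAIN_APPROX_NONE)[0];return max(cs,key=cv2.contourArea)
def hsv(c): return cv2.cvtColor(c['image'],cv2.COLOR_RGB2HSV).astype(int)
def blue(c): h=hsv(c);return (h[...,0]>100)&(h[...,0]<120)&(h[...,1]>130)&(h[...,2]>60)
def brass(c): h=hsv(c);return (h[...,0]>12)&(h[...,0]<32)&(h[...,1]>110)&(h[...,2]>90)
E
python3 - <<'E'
from m import *
o,c=snap('top','top1.png')
def roi(m,x,y,r):
    k=np.zeros_like(m);k[y-r:y+r,x-r:x+r]=1;return m&k
b=cv2.convexHull(big(roi(blue(c),290,202,30)))
P=ray(o,c,big(roi(blue(c),290,202,30))[:,0],12)[:,:2]
print('flange minenc',circ(P), cv2.minEnclosingCircle(ray(o,c,b[:,0],6)[:,:2].astype(np.float32)))
t=big(roi(brass(c),427,190,25));Q=ray(o,c,t[:,0],60)[:,:2]
print('arbor',cv2.minAreaRect(Q.astype(np.float32)),cv2.minEnclosingCircle(Q.astype(np.float32)),cv2.contourArea(t))
h=hsv(c); g=roi((h[...,2]>85)&(h[...,1]<90),425,191,45)
G=ray(o,c,cv2.convexHull(big(g))[:,0],18)[:,:2];print('plate',cv2.minAreaRect(G.astype(np.float32)))
for x,y,n in((294,141,'or'),(213,178,'gr'),(351,194,'br'),(443,288,'brfix')): print(n,ray(o,c,[[x,y]],20))
A=cv2.resize(c['image'][165:240,255:390],None,fx=5.9,fy=4,interpolation=2)
i=c['image'][:,:,::-1];cv2.imwrite('pics/c1.png',cv2.resize(i[150:240,255:475],None,fx=3.6,fy=3.6,interpolation=cv2.INTER_CUBIC))
E
```

```text
flange minenc (array([476.71557497,  58.63165316]), np.float64(36.146286871194555)) ((476.2024230957031, 58.220542907714844), 40.276451110839844)
arbor ((504.0522155761719, -227.8023681640625), (31.69955062866211, 33.993717193603516), 77.17951202392578) ((502.4503173828125, -227.91021728515625), 21.195554733276367) 171.0
plate ((505.2843322753906, -230.79110717773438), (124.05084228515625, 124.15354919433594), 30.854337692260742)
or [[608.53568969  51.26487532  20.        ]]
gr [[523.40527872 222.09566937  20.        ]]
br [[495.71621112 -73.39101515  20.        ]]
brfix [[ 302.72962425 -267.82239012   20.        ]]
```

View pics/c1.png

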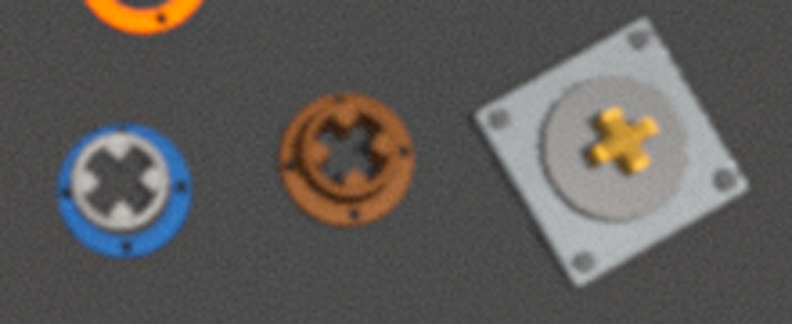

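The crop shows the blue flange with a bare boss and cross bore at crop (120,180), the all-brown look-alike at (347,155), and the grey plate with the brass cross at (622,140). The first and last are the ones meant.

```bash
cat > go.py <<'E'
from h import *
import sys
def need(x,y,z):
    o=get_obs();M=R.from_euler('xyz',o['tcp_rot']).as_matrix()
    print('t',o['time'],'pos',o['tool_pos'].round(1),'grip',o['grip_width'],'F',o['contact_force'].round(1),'q',o['joint_positions'].round(2))
    print('tool y',M[:,1].round(3),'yang',np.degrees(np.arctan2(M[1,1],M[0,1])).round(1),'x',M[:,0].round(3),'tool shift',(M.T@(np.array([x,y,z])-o['tool_pos'])).round(1))
if __name__=='__main__': need(*map(float,sys.argv[1:4]))
E
python3 go.py 476.5 58.3 226
python3 -c "
from h import *
print(np.array(capture('wrist')['mount']).round(2))"
```

```text
t 0.15 pos [ 175.9 -494.3  226.2] grip 91.84865740130512 F [-0.7 -0.4 -0.3] q [-1.38  0.34  1.52 -0.    1.28 -0.15]
tool y [ 0.335 -0.942 -0.001] yang -70.4 x [-0.     0.001 -1.   ] tool shift [   0.8 -419.9 -468.4]
[[   0.     -0.31    0.95 -159.39]
 [   1.     -0.     -0.     -0.56]
 [   0.      0.95    0.31  -84.06]
 [   0.      0.      0.      1.  ]]
```

>>> send_rows(
  moves=[
    [0, -35, -39, 0],
    [0, -35, -39, 0],
    [0, -35, -39, 0],
    [0, -35, -39, 0],
    [0, -35, -39, 0],
    [0, -35, -39, 0],
    [0, -35, -39, 0],
    [0, -35, -39, 0],
  ],
  hand=1,
)

```text
time: 1.2
tool_pos: [376.7, -124.7, 226.8]
tcp_rot: [2.169, 1.57, -0.631]
contact_force: [0.3, -1.5, 0.2]
grip_width: 91.7
```

>>> send_rows(
  moves=[
    [0, -35, -39, 0],
    [0, -35, -39, 0],
    [0, -35, -39, 0],
    [0, -35, -39, 0],
    [0, 0, 0, -9],
    [0, 0, 0, -9],
    [0, 0, 0, -7],
    [0, 0, 0, 0],
  ],
)

```text
time: 2.2
tool_pos: [476.0, 58.0, 226.5]
tcp_rot: [-0.605, 1.57, -2.969]
contact_force: [0.6, -0.4, -0.3]
grip_width: 91.8
```

```bash
python3 go.py 476.5 58.3 226; python3 -c "
from h import *
snap('wrist','w1.png')"
```

```text
t 2.2 pos [476.   58.  226.5] grip 91.8266012237356 F [ 0.6 -0.4 -0.3] q [-0.04  0.26  1.64 -0.    1.24  0.75]
tool y [ 0.701 -0.713 -0.   ] yang -45.5 x [-0. -0. -1.] tool shift [ 0.5  0.1 -0.6]
```

View pics/w1.png

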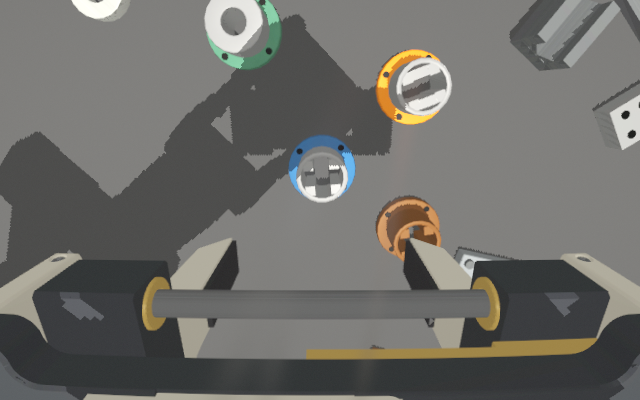

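Wrist view: the blue hub is at (321,170), with dots at about (300,152) and (342,148). The brown look-alike is at (410,230) and the orange hub at (415,87). The jaw line runs diagonally clear of both.

```bash
python3 - <<'E'
from m import *
o,c=snap('wrist')
m=blue(c).astype(np.uint8); b=big(m)
H=cv2.convexHull(b)
x,y,w,h=cv2.boundingRect(b);print(x,y,w,h)
for z in(0,6,12): print(z,cv2.minEnclosingCircle(ray(o,c,H[:,0],z)[:,:2].astype(np.float32)))
# back half arc at z=12 : upper contour
U=b[:,0];U=U[U[:,1]<y+0.45*h]
top=np.array([[xx,U[U[:,0]==xx,1].min()] for xx in np.unique(U[:,0])])
print('arc',circ(ray(o,c,top,12)[:,:2]))
g=cv2.cvtColor(c['image'],cv2.COLOR_RGB2GRAY)
for (px,py) in((300,152),(342,148)):
    r=g[py-6:py+7,px-6:px+7].astype(float);k=r<r.min()+ (np.median(r)-r.min())*.5
    v,u=np.nonzero(k);p=[px-6+u.mean(),py-6+v.mean()];print(p,k.sum(),ray(o,c,[p],12))
i=c['image'][:,:,::-1];cv2.imwrite('pics/c2.png',cv2.resize(i[130:210,280:365],None,fx=7,fy=7,interpolation=cv2.INTER_CUBIC))
E
```

```text
289 136 66 57
0 ((474.980224609375, 56.47685623168945), 40.6284065246582)
6 ((475.9259948730469, 57.425724029541016), 39.996829986572266)
12 ((476.8717956542969, 58.37457275390625), 39.36528396606445)
arc (array([476.23226867,  58.01334775]), np.float64(39.32816539734694))
[np.float64(298.90909090909093), np.float64(150.9090909090909)] 22 [[473.32870905  91.86043157  12.        ]]
[np.float64(340.35714285714283), np.float64(147.35714285714286)] 28 [[510.09400822  60.24200078  12.        ]]
```

View pics/c2.png

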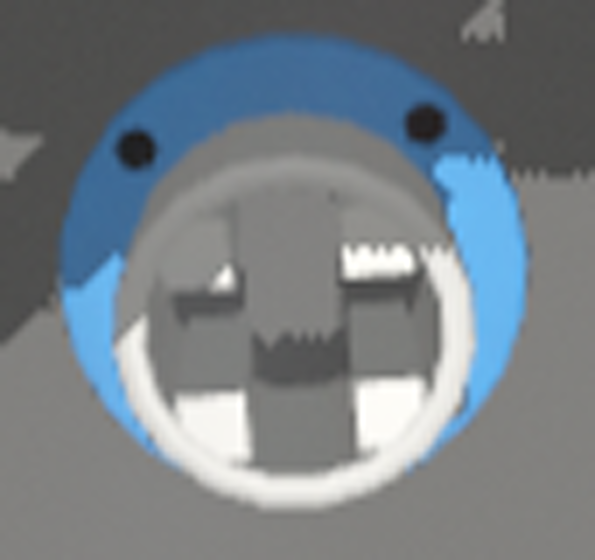

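>>> send_rows(
  moves=[
    [50, 0, 0, 0],
    [50, 0, 0, 0],
    [50, 0, 0, 0],
    [40, 0, 0, 0],
    [18, 0, 0, 0],
    [0, 0, 0, 0],
    [0, 0, 0, 0],
  ],
)

```text
time: 3.18
tool_pos: [476.8, 57.8, 19.5]
tcp_rot: [2.256, 1.569, -0.109]
contact_force: [-0.3, 0.9, 0.3]
grip_width: 91.7
```

>>> send_rows(
  moves=[
    [0, 0, 0, 0],
    [0, 0, 0, 0],
    [0, 0, 0, 0],
    [0, 0, 0, 0],
    [0, 0, 0, 0],
    [0, 0, 0, 0],
    [0, 0, 0, 0],
    [0, 0, 0, 0],
  ],
  hand=0,
)

```text
time: 4.18
tool_pos: [476.3, 57.8, 18.9]
tcp_rot: [1.978, 1.57, -0.386]
contact_force: [-0.4, -1.3, 4.2]
grip_width: 55.1
```

>>> send_rows(
  moves=[
    [-30, 0, 0, 0],
    [-40, 0, 0, 0],
    [-40, 0, 0, 0],
    [-40, 0, 0, 0],
    [0, 28, 35, 0],
    [0, 28, 35, 0],
    [0, 28, 35, 0],
    [0, 28, 35, 0],
  ],
)

```text
time: 5.18
tool_pos: [454.1, -121.0, 167.9]
tcp_rot: [-1.307, 1.569, 2.613]
contact_force: [0.9, 0.3, -3.2]
grip_width: 55.2
```

>>> send_rows(
  moves=[
    [0, 28, 35, 0],
    [0, 28, 35, 0],
    [0, 28, 35, 0],
    [0, 28, 35, 0],
    [0, 0, 0, 0],
    [0, 0, 0, 0],
  ],
)

```text
time: 5.92
tool_pos: [433.4, -297.3, 167.8]
tcp_rot: [-1.672, 1.568, 2.248]
contact_force: [-0.3, 0.5, -3.8]
grip_width: 55.3
```

```bash
python3 go.py 505 -230 170; python3 -c "
from h import *
snap('wrist','w2.png')"
```

```text
t 5.925 pos [ 433.4 -297.3  167.8] grip 55.27100807445917 F [-0.3  0.5 -3.8] q [-0.75  0.4   1.61  0.    1.13  0.05]
tool y [ 0.702 -0.713 -0.003] yang -45.5 x [-0.002  0.002 -1.   ] tool shift [ -2.2   2.3 -98.2]
```

View pics/w2.png

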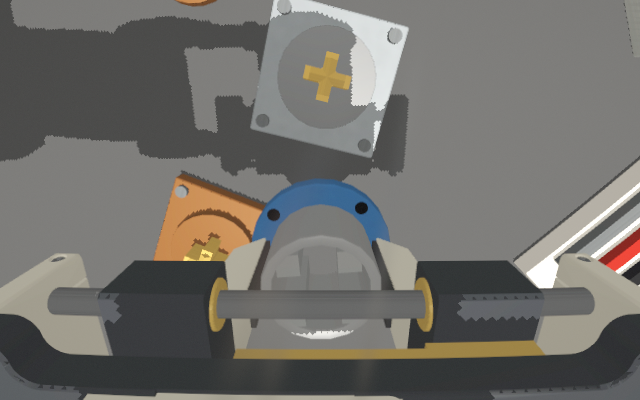

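```bash
cat > a.py <<'E'
from m import *
def blob(c,px,py,r=9):
    g=cv2.GaussianBlur(cv2.cvtColor(c['image'],cv2.COLOR_RGB2GRAY),(3,3),0)
    p=g[max(0,py-r):py+r+1,px-r:px+r+1].astype(float);k=(p<(p.min()+np.median(p))/2).astype(np.uint8)
    n,_,s,ce=cv2.connectedComponentsWithStats(k);i=1+np.argmax(s[1:,4]);return [px-r+ce[i][0],max(0,py-r)+ce[i][1]],s[i,4]
E
python3 - <<'E'
from a import *
o,c=snap('wrist');z0=o['tool_pos'][2]-18.5
m=brass(c);k=np.zeros_like(m);k[40:115,290:365]=1;t=big(m&k)
for z in(58,62):
    Q=ray(o,c,t[:,0],z)[:,:2].astype(np.float32);print('brass',z,cv2.minAreaRect(Q),cv2.minEnclosingCircle(Q)[0])
Q=ray(o,c,[[284,6],[395,36],[364,145],[262,121]],20)[:,:2];print('bolts',Q.mean(0),[np.degrees(np.arctan2(*(Q[(i+1)%4]-Q[i])[::-1])).round(1)%90 for i in range(4)],[np.linalg.norm(Q[(i+1)%4]-Q[i]).round(1) for i in range(4)])
D=[blob(c,273,215),blob(c,361,208)];print(D)
P=ray(o,c,[d[0] for d in D],z0+12)[:,:2];print('dots',P,o['tool_pos'],np.linalg.norm(P[1]-P[0]))
v=P[1]-P[0];print('slot ang',np.degrees(np.arctan2(v[1],v[0]))%90)
b=big(blue(c)&(np.arange(400)[:,None]<215));U=b[:,0]
top=np.array([[x,U[U[:,0]==x,1].min()] for x in np.unique(U[:,0])]);top=top[top[:,1]<212]
print('flange',circ(ray(o,c,top,z0+12)[:,:2]))
E
```

```text
brass 58 ((505.74639892578125, -231.16758728027344), (32.212371826171875, 32.22874069213867), 75.59803009033203) (506.0452575683594, -231.2274627685547)
brass 62 ((505.56298828125, -231.26100158691406), (31.734172821044922, 31.750293731689453), 75.5980453491211) (505.8573913574219, -231.3200225830078)
bolts [ 506.27967472 -230.97480434] [np.float64(30.799999999999997), np.float64(30.69999999999999), np.float64(31.400000000000006), np.float64(30.9)] [np.float64(99.2), np.float64(98.5), np.float64(98.9), np.float64(99.6)]
[([np.float64(272.9633027522936), np.float64(214.32110091743118)], np.int32(109)), ([np.float64(361.04273504273505), np.float64(207.72649572649573)], np.int32(117))]
dots [[ 429.95621425 -262.52725842]
 [ 466.70907739 -294.29681263]] [ 433.63299345 -296.92443152  168.03384878] 48.58062909829032
slot ang 49.159526173127944
flange (array([ 435.81219  , -293.6611668]), np.float64(37.47771065668691))
```

>>> send_rows(
  moves=[
    [0, 0, 0, 9.2],
    [0, 0, 0, 9.2],
    [0, -9, -31, 0],
    [0, -9, -31, 0],
    [0, -9.4, -32.4, 0],
    [30, 0, 0, 0],
    [35, 0, 0, 0],
    [0, 0, 0, 0],
  ],
)

```text
time: 7.02
tool_pos: [505.0, -229.6, 101.5]
tcp_rot: [-1.034, 1.564, 2.566]
contact_force: [0.0, 0.5, -2.1]
grip_width: 55.3
```

```bash
python3 go.py 506.3 -231.1 48.5; python3 - <<'E'
from h import *
o,c=snap('side');i=c['image'][:,:,::-1];A=cv2.resize(i[125:205,280:400],None,fx=5,fy=5,interpolation=cv2.INTER_CUBIC)
o,c=snap('wrist');B=c['image'][:,:,::-1][:,100:540][100:300]
B=cv2.resize(B,(600,200));cv2.imwrite('pics/s3.png',np.vstack([A,B]))
cv2.imwrite('pics/w3full.png',c['image'][:,:,::-1])
E
```

```text
t 7.025 pos [ 505.  -229.6  101.5] grip 55.255665748847306 F [ 0.   0.5 -2.1] q [-0.56  0.53  1.6   0.    1.02  0.55]
tool y [ 0.443 -0.897 -0.006] yang -63.7 x [-0.005  0.003 -1.   ] tool shift [53.   2.2 -0.6]
```

View pics/s3.png

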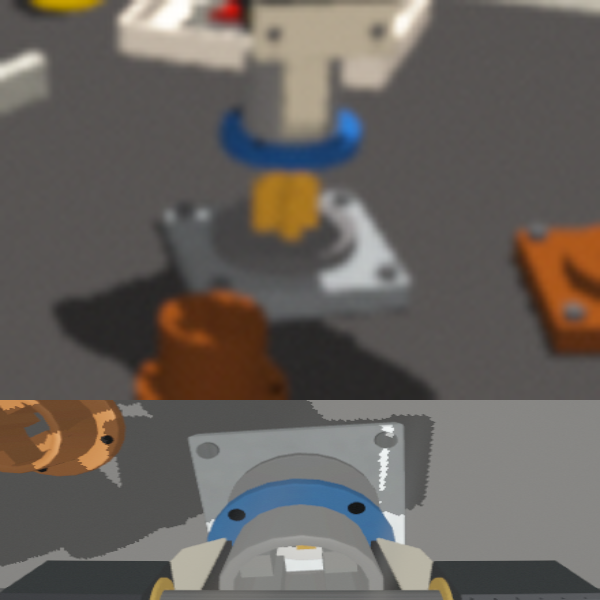

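Side crop: the blue hub hangs above the brass cross, centred to within a couple of mm (flange centre x≈290, arbor x≈286). Wrist crop: the bore's slots run square to the plate's edges and brass shows through the slot. I'll correct 1.5 mm and lower.

>>> send_rows(
  moves=[
    [0, 1.5, 0, 0],
    [0, 0, 0, 0],
    [10, 0, 0, 0],
    [8, 0, 0, 0],
    [6, 0, 0, 0],
    [6, 0, 0, 0],
    [0, 0, 0, 0],
  ],
)

```text
time: 8.0
tool_pos: [506.9, -233.1, 73.1]
tcp_rot: [-0.938, 1.57, 2.66]
contact_force: [-0.1, -0.1, -3.7]
grip_width: 55.1
```

>>> send_rows(
  moves=[
    [6, 0, 0, 0],
    [5, 0, 0, 0],
    [0, 0, 0, 0],
    [0, 0, 0, 0],
  ],
)

```text
time: 8.5
tool_pos: [507.3, -233.3, 62.8]
tcp_rot: [1.981, 1.571, -0.703]
contact_force: [0.7, -0.5, -3.8]
grip_width: 55.0
```

```bash
python3 go.py 506 -231.1 48.5
```

```text
t 8.5 pos [ 507.3 -233.3   62.8] grip 54.96078608071846 F [ 0.7 -0.5 -3.8] q [-0.57  0.58  1.63 -0.    0.93  0.55]
tool y [ 0.441 -0.897  0.   ] yang -63.8 x [ 0. -0. -1.] tool shift [14.3 -2.6  0.2]
```

>>> send_rows(
  moves=[
    [0, -2, 0, 0],
    [0, 0, 0, 0],
    [5, 0, 0, 0],
    [4, 0, 0, 0],
    [3, 0, 0, 0],
    [0, 0, 0, 0],
    [0, 0, 0, 0],
  ],
)

```text
time: 9.38
tool_pos: [506.4, -231.6, 50.8]
tcp_rot: [1.828, 1.571, -0.857]
contact_force: [-0.1, 0.4, -3.1]
grip_width: 55.1
```

>>> send_rows(
  moves=[
    [1, 0, 0, 0],
    [0, 0, 0, 0],
    [1, 0, 0, 0],
    [0, 0, 0, 0],
  ],
)

```text
time: 9.88
tool_pos: [506.4, -231.5, 48.9]
tcp_rot: [1.849, 1.57, -0.836]
contact_force: [0.8, -0.1, -0.3]
grip_width: 55.0
```

>>> send_rows(
  moves=[
    [0.7, 0, 0, 0],
    [0, 0, 0, 0],
    [0, 0, 0, 0],
  ],
)

```text
time: 10.25
tool_pos: [506.5, -231.5, 48.9]
tcp_rot: [2.046, 1.57, -0.639]
contact_force: [-2.8, 1.8, 5.2]
grip_width: 55.1
```

Contact is firm: the TCP no longer sinks and the force has reversed, so the hub is home. I'll release and retreat.

>>> send_rows(
  moves=[
    [0, 0, 0, 0],
    [0, 0, 0, 0],
    [0, 0, 0, 0],
    [0, 0, 0, 0],
    [0, 0, 0, 0],
    [0, 0, 0, 0],
    [0, 0, 0, 0],
    [0, 0, 0, 0],
  ],
  hand=1,
)

```text
time: 11.25
tool_pos: [506.4, -231.5, 48.0]
tcp_rot: [1.351, 1.571, -1.334]
contact_force: [-0.4, -0.2, 0.2]
grip_width: 91.7
```

>>> send_rows(
  moves=[
    [-15, 0, 0, 0],
    [-30, 0, 0, 0],
    [-40, 0, 0, 0],
    [-40, 0, 0, 0],
    [0, 0, 0, 0],
    [0, 0, 0, 0],
  ],
)

```text
time: 12.0
tool_pos: [506.0, -231.3, 173.1]
tcp_rot: [-0.486, 1.571, 3.113]
contact_force: [0.6, -0.6, -0.0]
grip_width: 91.8
```

```bash
python3 - <<'E'
from m import *
o,c=snap('side');i=c['image'][:,:,::-1];A=cv2.resize(i[125:265,230:400],(600,494),interpolation=cv2.INTER_CUBIC)
o,w=snap('wrist','w4.png');print(o['time'],o['tool_pos'],o['grip_width'],o['contact_force'])
b=big(blue(w));U=b[:,0];x,y,ww,h=cv2.boundingRect(b);U=U[U[:,1]<y+.4*h]
top=np.array([[q,U[U[:,0]==q,1].min()] for q in np.unique(U[:,0])])
print([circ(ray(o,w,top,z)[:,:2]) for z in(42,48)])
cv2.imwrite('pics/s4.png',np.hstack([A[:,120:],cv2.resize(w['image'][0:260,200:440,::-1],(320,494))[:,:]])[:,:800])
E
```

```text
12.05 [ 505.77421052 -231.10124705  172.3684645 ] 92.08738153996491 [ 0.04360206 -0.03098184 -0.25240991]
[(array([ 507.12538548, -230.17130645]), np.float64(38.454264032051576)), (array([ 508.65986657, -229.41301061]), np.float64(37.657807685458806))]
```

View pics/s4.png

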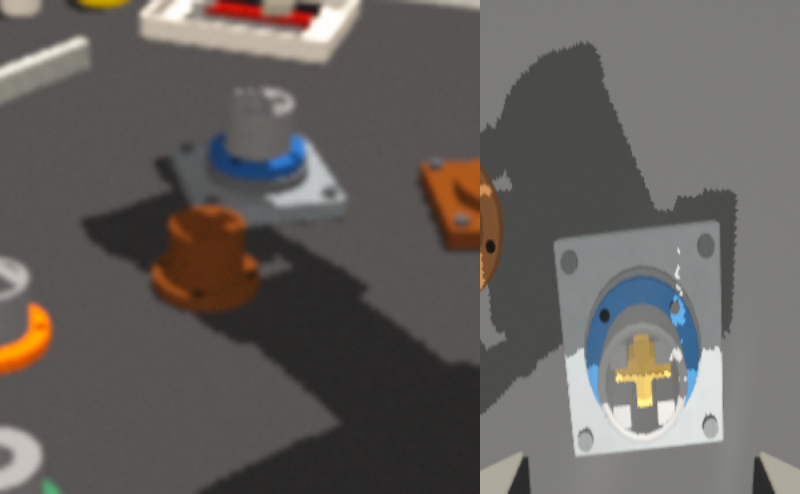

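The hub sits level on the seat, the brass teeth stand in all four slots (wrist crop around (642,375)), and the gripper is clear.

```bash
python3 -c "
from plant import close_job
print(close_job())"
```

```text
the job is handed in; nothing more can be done
None
```

I fitted the blue hub onto the grey fixture's brass arbor and handed the job in at about 12 s, well inside the 38 s limit. `close_job()` gives no verdict, so this rests on my own checks.

- **How it went:** I gripped the hub by its boss, turned it about 18° to line its slots up with the teeth, and lowered it in small steps. At contact the tool stopped sinking and the vertical force went from −3 N to +5 N. I then opened the gripper and backed off about 125 mm.
- **Last checks:** the wrist and side pictures show the hub level on the seat with all four teeth in its slots. The flange centre measured about 1.6 mm from the arbor's axis, and the tool read about 0 N.
- **Where things disagreed:** readings of the tool position varied by 1–2 mm during the lowering. That led me to overcorrect sideways by about 2 mm and then undo it, with no side force showing.
- **Other hubs:** I never reached for the orange, green or brown hubs. The brown hub and the visible part of the orange one stood upright in the last pictures; I did not re-measure their positions or the green hub's.

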